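# Zero a balance with its touch-free sensor

## Robot

A 6-joint arm with a two-finger parallel gripper is mounted at the origin on a cart in front of the work surface, level with it; the furniture and walls round the work are solid. World frame = base frame: x ahead of the robot, y to its left, z up, the work surface at z = 0. Lengths are in m, angles in rad, forces in N, time in s.
With the tool pointing down it reaches from about 0.275 to 0.825 m from the base axis. Payload 5.2 kg.
Tool frame: the origin (TCP) lies between the finger pads, 19 mm behind the fingertips; this is the grasp point; z points along the fingers, y is the line along which they close (so a half turn about z gives the same grasp; the last joint's range is limited). The gripper opens to 93 mm and grips with 3 to 60 N. Pads are 15 mm wide; open, the fingers measure 128 mm over their backs; the gripper's body (75 mm by 188 mm) begins 65 mm behind the grasp point.
Start: joints at [-1.488, 0.259, 1.535, -0, 1.348, -0.203], TCP at [0.155, -0.528, 0.237] pointing down, gripper open.
Joint ranges: [-3.14, 3.14], [-0.91, 2.08], [0.19, 2.58], [-1.22, 4.36], [0.22, 2.71], [-3.12, 3.12]. Speed limits (rad/s): [2.57, 2.57, 3.14, 3.14, 3.14, 3.14].

## Interface

Orientations are given as a 3x3 rotation matrix whose columns are the frame's x, y, z axes.
In Python, from rig import status, eyes, job gives the robot as it stands.
- The arm moves only by the shell command python3 -m handwheel 'ROWS' [FORCE]. ROWS is JSON, a list of rows, each a list of 7 numbers: the finger opening in mm, from 0 to 93, then the shift along the tool's x, y, z in mm, then the turn, a rotation vector about the tool's x, y, z in rad. A call has 1 to 12 rows; each row shifts and turns the commanded pose from where the row before left it, along the tool's axes as they then stand; what a row does not reach is not made up. A row lasts 1/12 s, in which the tool goes at most 41.7 mm and 7.16 degrees, less where a joint would pass 70% of its speed; a pose out of reach is approached as far as the arm can. A call with a gripper value outside its range is refused whole. The fingers move at their own pace and stop on an object; FORCE is the grip in N (left out, the last holds). Time passes only in rows, so rows that do not move let the fingers close. It gives the time, the measured TCP pose, the force, the opening and the grip force at its end, in the units of the state.
- status.state(): the state, without advancing time (a new reading comes with each control period).
- eyes.read_camera(name): name is "side" or "top"; returns a dict with "pixels" (480x640x3 uint8, blue, green, red), "z_map" (480x640 float32, m along the optical axis (not along the pixel's ray), 0 where there is no reading), "intrinsics" (3x3 intrinsics, pixels), "R" (3x3) and "t" (3): a world point X has camera coordinates R X + t. Camera axes: x right, y down, z forward; pixel columns grow to the right and rows downward; lengths in m; the calibration is good to about 2 mm. A picture is of the moment at which its call begins.
- job.close_job(): hands the job in; it is judged then, once.
Trained networks look in the newest picture that a camera, given by its name, has taken for a name from the list of things; names that differ only in an ending like _2 or _b are one class to them, and where a whole thing is asked for, a point or a joint stands for the part that bears it (a point fixed in the world has none). Each returns a list of dicts, best first, with "confidence" (0 to 1); they miss things now and then, are a little off and sometimes report something else, mostly with a low value. They report only what shows in the picture. A call takes as long as a camera call. They do not tell look-alikes from the thing itself.
- eyes.look_for(target, camera): "uv" ([column, row] in pixels, amid what is visible of it).
- eyes.outline_of(target, camera): "pixels" (480x640 bool, what is visible of it) and "uv" ([column, row] in pixels, amid what is visible of it).
- eyes.landmark_of(target, camera): "uv" ([column, row] in pixels: a listed point, or the origin of a listed thing).
The state is a dict: "clock": time; "joint_pos": joint angles; "dq": joint speeds; "tau": joint torques, N m; "eef_pos": TCP position; "orientation": TCP orientation; "wrist_force": force on the tool from outside, world axes, zero at the start; "wrist_torque": the same for the moment, N m; "width": opening from 0.0 (shut) to 1.0 (fully open); "gripper_force": force on a finger pad.
Only numpy, scipy, OpenCV 4.12 (cv2) and the standard library are available. Lean on these libraries where they do the work, as an engineer would, in place of code of your own. Each camera call takes 0.05 s, during which the arm holds its last target. There are 200 camera calls.

## Task

Zero the balance ready for weighing: with the fingertips, gently push the sliding roof and the right-hand sliding door of its draft shield fully shut. Then point down at the window in the middle of the round touch-free sensor, fingertips one to three centimetres above it and never touching it, hold there for three seconds and finish while still pointing there. Do not touch the oblong sensor or come low over it (it would print), and leave the pot on the pan and everything else as it stands.

Things in the scene. Friction and masses are not known exactly. Their poses are not given: they have to be found in the camera images.
- balance: white laboratory balance, fixed, 280 (its x) x 200 (y) x 187 mm. Origin: centre of its underside; front (display, up to 68 mm high) faces its -x. Behind the display a glass draft shield, x -70 to +84, y -93 to +90 mm, top z = 163 mm (roof ridge 187); behind that a white housing to x = +140, z = 160 mm. Side-door grip out to y = -124. Pan centre x = 10, y = 0, top z = 71 mm.
- roof (a joint): sliding glass roof of the draft shield, grey frame: 0 = fully shut (end stop), grows in m as it slides back along the balance's +x, at most 0.095. It moves level, about 1.2 N friction plus slight damping (6 N per m/s), and stays where it is left.
- roof_ridge (a point): middle of the top edge of the upright rear face of the roof's grey finger ridge; travels with the roof. The face looks to the balance's +x, is 100 mm wide (along y) and stands 19 mm above the roof's glass; in front the ridge slopes down to the roof. A fingertip behind the face pushes the roof shut, towards the balance's -x.
- side_door (a joint): sliding glass door in the right-hand (balance's -y) side of the draft shield: 0 = fully shut (end stop), grows in m as it slides back along the balance's +x, at most 0.095. Friction and behaviour as for the roof.
- door_grip (a point): top centre of the upright rear face of the wedge-shaped grey grip outside the side door; travels with the door. The face looks to the balance's +x, stands out 30 mm from the door (15 mm along y to either side of this point) and reaches 64 mm down; in front the grip slopes to the door. A fingertip behind the face pushes the door shut, towards the balance's -x.
- weighing_pot: white round lidded pot, 53 mm across, 30 mm high, standing loose on the pan inside the draft shield; origin at its underside. It must not move.
- zero_pod: round touch-free zeroing sensor, a loose flat grey puck 70 mm across and 25 mm high on the worktop; origin: centre of its underside. Weighs about 0.18 kg.
- zero_window (a point): centre of the round black window (28 mm) on top of the round sensor, 25.5 mm above the worktop, z up. The sensor answers to a tool point within 20 mm sideways of it and 21 to 65 mm above it (the tool point lies 19 mm behind the fingertips).
- print_pod: oblong touch-free print sensor, loose grey, 46 x 100 mm and 25 mm high, on the worktop; origin: centre of its underside. It must not be touched or pointed at.
- print_window (a point): centre of the oblong black window on top of the oblong sensor, 24.5 mm above the worktop, z up. It is set off by a tool point within 35 mm sideways and less than 65 mm above it.
- black_pot: bystander: black round pot, 53 mm across, 30 mm high; origin at its underside
- tube: bystander: standing capped tube, 34 mm across, 114 mm high, between the two sensor places; origin at its underside
- tube_b: bystander: standing capped tube, 34 mm across, 114 mm high, right of the balance; origin at its underside
- dropper: bystander: brown dropper bottle, 34 mm across, 102 mm high; origin at its underside
Mind the look-alikes: they are no part of the job. What is shaped like the zero_pod but orange or turquoise is not meant.

How it is judged:
By the outcome, as a careful person would: the job done as asked, in the order asked, and still so for the second after the job is handed in, with the robot touching nothing.
It also fails if it takes over 61 s, if anything falls off the work surface, if the arm or the gripper's body presses on something with over 40 N, if the wrist force passes 120 N, or if a joint passes its speed limit or range.

## Working session

There is one attempt and no reset: what is moved stays moved. The work goes in short steps, Python scripts to look and compute and a shell command to move; the robot and the scene stay as the last step left them, time stands still between calls to the robot, and variables do not carry over. Pictures are saved under pics/ and viewed, at most 10 in all, crops included, and the job is handed in when it is done.

```bash
mkdir -p pics; ls; cat > h.py <<'E'
import numpy as np, cv2
from rig import status, eyes, job
def world(c,uv,z=None,d=None):
    u,v=uv; K,R,t=c["intrinsics"],c["R"],c["t"]
    r=np.linalg.inv(K)@[u,v,1]; C=-R.T@t; w=R.T@r
    if z is not None: return C+w*(z-C[2])/w[2]
    if d is None:
        p=c["z_map"][int(v)-2:int(v)+3,int(u)-2:int(u)+3]; d=np.median(p[p>0]) if (p>0).any() else np.nan
    return C+w*d
E
cat > a.py <<'E'
from h import *
np.set_printoptions(precision=4,suppress=True)
s=status.state(); print(s["clock"],s["eef_pos"],s["orientation"].tolist() if hasattr(s["orientation"],'tolist') else s["orientation"],s["width"])
for n in ("top","side"):
    c=eyes.read_camera(n); cv2.imwrite(f"pics/{n}0.png",c["pixels"]); print(n,-c["R"].T@c["t"])
    for k in ["balance","weighing_pot","zero_pod","zero_window","print_pod","print_window","black_pot","tube","dropper","roof_ridge","door_grip"]:
        for r in eyes.landmark_of(k,n)[:4]:
            if r["confidence"]>.2: print(k,round(r["confidence"],2),np.round(r["uv"],1),world(c,r["uv"]),)
E
python3 a.py
```

```text
pics
0.0 [ 0.155  -0.5272  0.2367] [[0.9594348417018845, 0.2819304288371814, -0.00013350716326276758], [0.2819302217917089, -0.9594333057985621, 0.0017554956339243027], [0.00036683641789709827, -0.0017219233797919867, -0.9999984502042573]] 0.9979258113257191
top [0.4429 0.0338 1.0549]
balance 0.98 [177.1 296.5] [0.4956 0.341  0.07  ]
weighing_pot 0.72 [163.3 285.1] [0.5127 0.3395 0.1684]
zero_pod 0.73 [443.2 318.9] [ 0.4538 -0.2609  0.0245]
zero_pod 0.62 [264.9 337.6] [0.4071 0.1486 0.0243]
zero_pod 0.6 [333.8 175.6] [ 0.7373 -0.0003  0.1958]
zero_window 0.74 [329.4 166.8] [0.8196 0.0037 0.0213]
zero_window 0.63 [446.  318.1] [ 0.4557 -0.2675  0.0243]
zero_window 0.57 [262.9 336.3] [0.4099 0.1533 0.024 ]
print_pod 0.98 [323.  318.4] [0.4518 0.0162 0.0233]
print_window 0.64 [320.6 320.9] [0.4461 0.0217 0.0232]
black_pot 0.95 [373.  328.7] [ 0.4299 -0.0983  0.0283]
tube 0.71 [265.3 289.5] [0.5137 0.1466 0.0644]
tube 0.65 [370.  292.1] [ 0.5083 -0.0836  0.0987]
tube 0.36 [448.4 316.2] [ 0.4601 -0.2735  0.0236]
dropper 0.78 [464.5 270.4] [ 0.5649 -0.3102  0.0406]
roof_ridge 0.95 [146.5 2
[... 521 characters left out ...]
82 0.1467 0.0238]
print_pod 0.92 [388.7 302.4] [0.4333 0.0436 0.0212]
print_pod 0.74 [365.4 262.8] [ 0.5132 -0.082   0.016 ]
print_pod 0.65 [396.2 267.4] [ 0.4401 -0.0747  0.0252]
print_pod 0.31 [294.6 401.5] [0.5106 0.3909 0.0993]
print_window 0.9 [383.  295.2] [0.4488 0.0287 0.0246]
black_pot 0.58 [394.4 268.2] [ 0.444  -0.0755  0.0213]
black_pot 0.31 [387.9 305.2] [0.4332 0.0523 0.0209]
tube 0.81 [365.5 264.6] [ 0.5131 -0.084   0.0093]
tube 0.71 [332.  336.7] [0.521  0.1615 0.0071]
dropper 0.75 [364.2 215.7] [ 0.5702 -0.3063  0.004 ]
roof_ridge 0.77 [265.4 342.3] [0.5686 0.3538 0.1675]
roof_ridge 0.45 [329.4 337.2] [0.5258 0.1633 0.0059]
door_grip 0.68 [309.4 304.9] [0.5829 0.1172 0.0352]
```

View pics/top0.png

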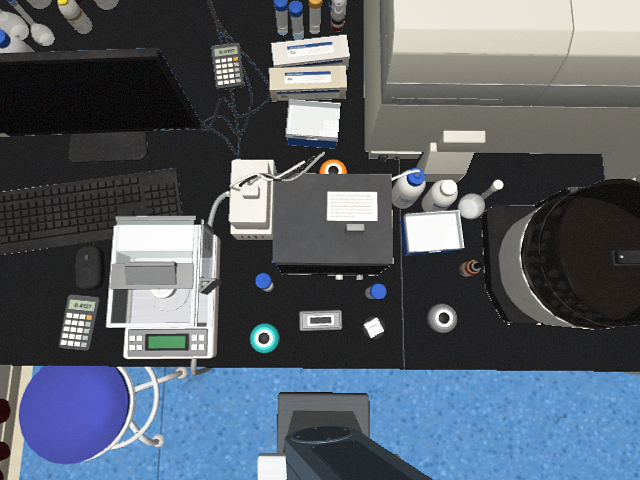

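View pics/side0.png

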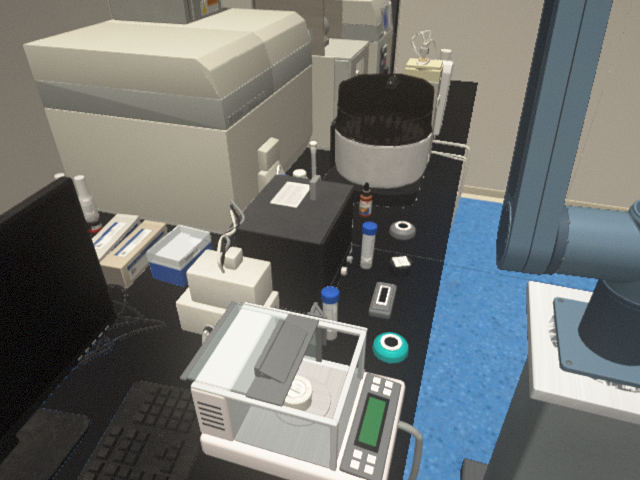

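In the top view, three round pods show: grey (443,318), turquoise (264,338) and orange (333,170). The grey one is zero_pod. The print_pod is at (321,320), tubes at (265,283) and (376,292), the balance at about (165,290) and its door grip near (210,286). I'll confirm with one enlarged crop.

```bash
python3 - <<'E'
from h import *
a=cv2.imread("pics/top0.png")
b=cv2.resize(a[205:365,95:230],None,fx=3.7,fy=3.7,interpolation=cv2.INTER_CUBIC)
p=cv2.resize(a[285:350,410:475],None,fx=4,fy=4,interpolation=cv2.INTER_CUBIC)
o=np.zeros((b.shape[0],b.shape[1]+p.shape[1],3),np.uint8);o[:,:b.shape[1]]=b;o[:p.shape[0],b.shape[1]:]=p
s=cv2.imread("pics/side0.png")[290:390,300:365]
s=cv2.resize(s,(260,330)); o[p.shape[0]+2:p.shape[0]+332,b.shape[1]:]=s[:o.shape[0]-p.shape[0]-2]
cv2.imwrite("pics/crop1.png",o);print(o.shape)
E
```

```text
(592, 760, 3)
```

View pics/crop1.png

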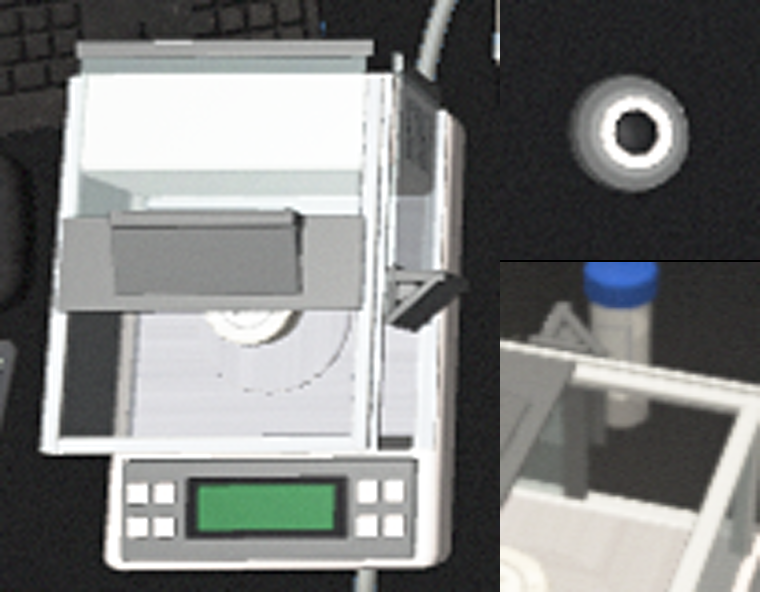

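The crop confirms the grey pod (about (445,318)) has a white ring and black window. The ridge's rear top edge runs (124,262) to (176,262), and the grip's rear face runs about (200,278) to (220,281).

```bash
cat > b.py <<'E'
from h import *
np.set_printoptions(precision=4,suppress=True)
c=eyes.read_camera("top"); f=lambda x,y:(95+x/3.7,205+y/3.7)
for n,p,z in [("ridgeL",f(110,212),.187),("ridgeR",f(298,212),.187),("frontL",f(42,452),.163),("frontR",f(372,452),.163),("backL",f(72,75),.163),("backR",f(362,75),.16),("railR back",f(388,75),.163),("railR front",f(375,448),.163),("caseFL",f(105,568),.03),("caseFR",f(440,568),.03)]:
    print(n,np.round(p,1),world(c,p,z=z), world(c,p)[2])
for y in range(262,332,6):
    print(y,[round(float(world(c,f(x,y))[2]),3) for x in range(384,470,7)])
g=cv2.cvtColor(c["pixels"],cv2.COLOR_BGR2HSV)
# zero pod grey disc by depth
Z=c["z_map"]; vv,uu=np.mgrid[285:350,410:475]
P=np.array([world(c,(u,v),d=Z[v,u]) for u,v in zip(uu.ravel(),vv.ravel())])
m=(P[:,2]>.015)&(P[:,2]<.035); print("pod",(P[m].min(0)+P[m].max(0))/2,np.ptp(P[m],0),P[m].mean(0))
print("blk window",world(c,(410+636/4-500/4,285+132/4),z=.0255))
for k in ("print_pod","print_window","tube","black_pot","dropper"): print(k,[ (np.round(r["uv"],0),round(r["confidence"],2)) for r in eyes.look_for(k,"top")])
for k in ("roof_ridge","door_grip"):
  for n in("top","side"):
    cc=c if n=="top" else eyes.read_camera(n)
    for r in eyes.landmark_of(k,n)[:2]: print(k,n,round(r["confidence"],2),r["uv"],[world(cc,r["uv"],z=z) for z in (.187,.16,.15,.14)])
E
python3 b.py
```

```text
ridgeL [124.7 262.3] [0.5555 0.4128 0.187 ] 0.16741240105934163
ridgeR [175.5 262.3] [0.5566 0.3122 0.187 ] 0.16882276543992125
frontL [106.4 327.2] [0.4286 0.448  0.163 ] 0.000761022046969595
frontR [195.5 327.2] [0.4306 0.2713 0.163 ] 0.06603722083523345
backL [114.5 225.3] [0.6354 0.4514 0.163 ] 0.021853480409941728
backR [192.8 225.3] [0.638  0.2904 0.16  ] 0.1669872089231197
railR back [199.9 225.3] [0.6375 0.275  0.163 ] 0.1594394867687663
railR front [196.4 326.1] [0.4327 0.2699 0.163 ] 0.1292850072699171
caseFL [123.4 358.5] [0.3578 0.4647 0.03  ] 0.0003818145571661269
caseFR [213.9 358.5] [0.36   0.2612 0.03  ] 0.0011842496265634939
262 [0.161, 0.158, 0.147, 0.13, 0.115, 0.098, 0.078, 0.061, 0.057, 0.051, 0.04, 0.017, -0.001]
268 [0.161, 0.161, 0.161, 0.147, 0.129, 0.113, 0.095, 0.077, 0.067, 0.054, 0.04, 0.002, -0.001]
274 [0.162, 0.162, 0.163, 0.162, 0.162, 0.162, 0.163, 0.164, 0.163, 0.155, 0.132, 0.036, -0.001]
280 [0.162, 0.162, 0.162, 0.163, 0.163, 0.163, 0.163, 0.164, 0.163, 0.154, 0.136, 0.116, -0.001]
286 [0.162, 0.162, 0.162, 0.162, 0.162, 0.163, 0.163, 0.16, 0.157
[... 1354 characters left out ...]
, 0.3316, 0.14  ])]
roof_ridge side 0.63 [399.6, 225.3] [array([0.4338, 0.0025, 0.187 ]), array([ 0.439 , -0.0403,  0.16  ]), array([ 0.4409, -0.0562,  0.15  ]), array([ 0.4428, -0.072 ,  0.14  ])]
door_grip top 0.75 [211.5, 276.2] [array([0.5299, 0.2395, 0.187 ]), array([0.5326, 0.2459, 0.16  ]), array([0.5336, 0.2483, 0.15  ]), array([0.5346, 0.2507, 0.14  ])]
door_grip side 0.62 [378.4, 295.7] [array([0.4282, 0.2208, 0.187 ]), array([0.4331, 0.1896, 0.16  ]), array([0.4349, 0.1781, 0.15  ]), array([0.4367, 0.1665, 0.14  ])]
door_grip side 0.56 [312.5, 309.4] [array([0.5181, 0.2841, 0.187 ]), array([0.5278, 0.2563, 0.16  ]), array([0.5314, 0.2461, 0.15  ]), array([0.535 , 0.2358, 0.14  ])]
```

The plan is to keep the fingers shut with tool y along balance x (yaw about 91°) for both pushes. First I'll turn and rise.

```bash
python3 -m handwheel '[[0,0,0,-4,0,0,-0.118],[0,0,0,-4,0,0,-0.118],[0,0,0,-4,0,0,-0.118],[0,0,0,-4,0,0,-0.118],[0,0,0,-4,0,0,-0.118],[0,0,0,-4,0,0,-0.118],[0,0,0,-4,0,0,-0.118],[0,0,0,-4,0,0,-0.118],[0,0,0,-4,0,0,-0.118],[0,0,0,-4,0,0,-0.118],[0,0,0,-4,0,0,-0.118],[0,0,0,0,0,0,0]]' 10
cat > s.py <<'E'
from h import *
import sys
np.set_printoptions(precision=4,suppress=True)
s=status.state(); R=np.array(s["orientation"]); p=np.array(s["eef_pos"])
print("t",round(s["clock"],2),"p",p,"yaw",np.degrees(np.arctan2(R[1,0],R[0,0])),"z",R[:,2],"F",np.array(s["wrist_force"]),"w",round(s["width"],3))
if len(sys.argv)>3: print("shift mm",1000*R.T@(np.array(list(map(float,sys.argv[1:4])))-p))
E
python3 s.py .25 -.35 .285
```

```text
clock: 2.8
eef_pos: [0.1551, -0.5281, 0.2823]
orientation: [[-0.017, 1.0, 0.0], [1.0, 0.017, -0.001], [-0.001, 0.0, -1.0]]
wrist_force: [-0.0, -0.7, 0.1]
width: 0.186
gripper_force: 0.0
t 2.8 p [ 0.1551 -0.5281  0.2823] yaw 90.98484487820892 z [ 0.0001 -0.0015 -1.    ] F [-0.0032 -0.7254  0.0677] w 0.186
shift mm [176.4111  97.9462  -2.9631]
```

```bash
python3 -m handwheel '[[0,34,20,0,0,0,0],[0,34,20,0,0,0,0],[0,34,20,0,0,0,0],[0,34,20,0,0,0,0],[0,34,20,0,0,0,0],[0,34,20,0,0,0,0],[0,34,20,0,0,0,0],[0,34,20,0,0,0,0],[0,34,20,0,0,0,0],[0,34,20,0,0,0,0],[0,34,20,0,0,0,0],[0,34,20,0,0,0,0]]' >/dev/null; python3 s.py .42 .15 .285; python3 s.py .61 .361 .285
```

```text
t 3.8 p [ 0.3902 -0.1147  0.2816] yaw 90.48655541702615 z [ 0.0007 -0.0004 -1.    ] F [ 0.8946 -0.549   0.0718] w 0.007
shift mm [264.45    32.029   -3.5213]
t 3.8 p [ 0.3902 -0.1147  0.2816] yaw 90.48655541702615 z [ 0.0007 -0.0004 -1.    ] F [ 0.8946 -0.549   0.0718] w 0.007
shift mm [473.829  223.814   -3.4749]
```

```bash
python3 -m handwheel '[[0,36,5,0,0,0,0],[0,36,5,0,0,0,0],[0,36,5,0,0,0,0],[0,36,5,0,0,0,0],[0,36,5,0,0,0,0],[0,36,5,0,0,0,0],[0,30,20,0,0,0,0],[0,30,27,0,0,0,0],[0,30,27,0,0,0,0],[0,30,27,0,0,0,0],[0,30,27,0,0,0,0],[0,30,27,0,0,0,0]]' >/dev/null; python3 s.py .605 .361 .24
```

```text
t 4.8 p [0.5704 0.2836 0.281 ] yaw 90.52727074797185 z [-0.0002 -0.0001 -1.    ] F [ 1.2125 -0.51    1.2432] w 0.004
shift mm [77.0406 35.3033 40.9873]
```

```bash
python3 -m handwheel '[[0,20,20,10,0,0,0],[0,20,10,10,0,0,0],[0,0,0,0,0,0,0],[0,0,0,0,0,0,0]]' >/dev/null; python3 s.py .605 .361 .194
```

```text
t 5.13 p [0.5986 0.3228 0.2593] yaw 90.66891425357159 z [-0.0033 -0.0013 -1.    ] F [-0.2897 -0.7314  0.6615] w 0.005
shift mm [38.249   7.0755 65.2005]
```

```bash
python3 -m handwheel '[[0,13,2,10,0,0,0],[0,13,3,15,0,0,0],[0,12,2,20,0,0,0],[0,0,0,0,0,0,0],[0,0,0,0,0,0,0]]' >/dev/null; python3 s.py .605 .361 .194
python3 - <<'E'
from h import *
a=eyes.read_camera("top")["pixels"][190:350,70:290]; b=eyes.read_camera("side")["pixels"][250:440,180:420]
o=np.zeros((560,800,3),np.uint8); o[:290,:400]=cv2.resize(a,(400,290)); o[:317,400:]=cv2.resize(b,(400,317)); cv2.imwrite("pics/p3.png",o[:320])
E
```

```text
t 5.55 p [0.6043 0.3604 0.2145] yaw 90.7676129226934 z [-0.0035 -0.0015 -1.    ] F [ 0.3023 -0.8593  0.1847] w 0.005
shift mm [ 0.6638  0.806  20.542 ]
```

View pics/p3.png

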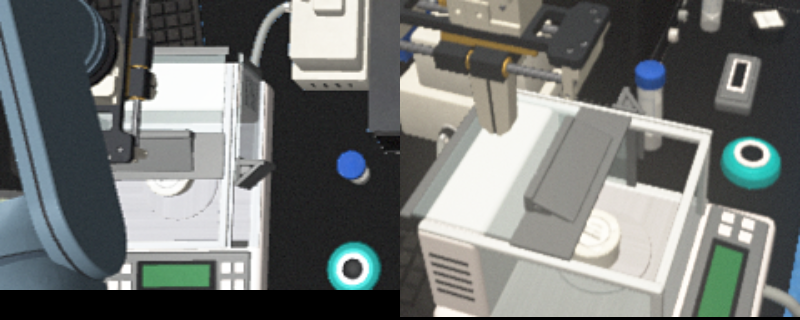

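Fingertips are behind the ridge and above the rear glass. I'll lower them and start a gentle push.

```bash
python3 -m handwheel '[[0,0,0,7,0,0,0],[0,0,0,7,0,0,0],[0,0,0,6,0,0,0],[0,0,0,0,0,0,0]]' >/dev/null; python3 s.py .5 .361 .194; python3 -m handwheel '[[0,0,-7,0,0,0,0],[0,0,-7,0,0,0,0],[0,0,-6,0,0,0,0],[0,0,-4,0,0,0,0],[0,0,-4,0,0,0,0],[0,0,-4,0,0,0,0],[0,0,-6,0,0,0,0],[0,0,-6,0,0,0,0],[0,0,-6,0,0,0,0],[0,0,-6,0,0,0,0],[0,0,-6,0,0,0,0],[0,0,-6,0,0,0,0]]' >/dev/null; python3 s.py .5 .361 .194
```

```text
t 5.98 p [0.6048 0.3595 0.1947] yaw 90.71392966731206 z [-0.0025 -0.0011 -1.    ] F [-0.3717 -0.5037 -0.4396] w 0.005
shift mm [   2.7839 -104.8082    0.9684]
t 6.98 p [0.5372 0.3593 0.1968] yaw 90.74405267513424 z [ 0.0007  0.0001 -1.    ] F [ 1.2462 -0.1925  2.0646] w 0.007
shift mm [  2.1463 -37.1452   2.769 ]
```

```bash
python3 -m handwheel '[[0,0,-5,1,0,0,0],[0,0,-5,1,0,0,0],[0,0,-5,0,0,0,0],[0,0,-4,0,0,0,0],[0,0,-3,0,0,0,0],[0,0,-3,0,0,0,0],[0,0,0,0,0,0,0]]' >/dev/null; python3 s.py .5 .361 .194; python3 -m handwheel '[[0,0,-3,0,0,0,0],[0,0,-3,0,0,0,0],[0,0,-3,0,0,0,0]]' >/dev/null; python3 s.py
```

```text
t 7.57 p [0.5116 0.359  0.1941] yaw 90.76356063878292 z [-0.0013 -0.0004 -1.    ] F [-0.6438  0.1995  0.5207] w 0.009
shift mm [  2.1659 -11.5919   0.13  ]
t 7.82 p [0.5033 0.3588 0.1941] yaw 90.73698214562752 z [-0.0005 -0.0003 -1.    ] F [ 1.4     0.2094 -0.66  ] w 0.003
```

```bash
python3 - <<'E'
from h import *
a=eyes.read_camera("top")["pixels"][190:350,70:290]; b=eyes.read_camera("side")["pixels"][250:440,180:420]
o=np.zeros((560,800,3),np.uint8); o[:290,:400]=cv2.resize(a,(400,290)); o[:317,400:]=cv2.resize(b,(400,317)); cv2.imwrite("pics/p4.png",o[:320])
E
```

```text
(no output)
```

View pics/p4.png

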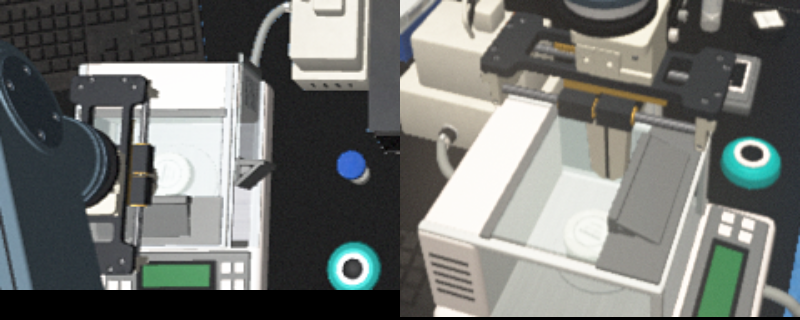

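The roof is nearly shut, with its front frame almost at the shield front. I'll creep on until the stop is felt.

```bash
for i in 1 2 3; do python3 -m handwheel '[[0,0,-2,0,0,0,0],[0,0,-2,0,0,0,0],[0,0,0,0,0,0,0]]' >/dev/null; python3 s.py; done
```

```text
t 8.17 p [0.5015 0.3588 0.1945] yaw 90.73027422366468 z [ 0.0042  0.0004 -1.    ] F [ 6.4594 -1.1503 -3.575 ] w 0.006
t 8.42 p [0.5011 0.3588 0.1949] yaw 90.68934523879743 z [ 0.0115  0.0015 -0.9999] F [15.9536  0.4222 -9.1018] w -0.0
t 8.67 p [0.5007 0.3588 0.1951] yaw 90.64706915899416 z [ 0.0184  0.0025 -0.9998] F [ 26.3419   2.4374 -14.1917] w 0.004
```

The roof is on its end stop (TCP x about 0.501, force rising). I'll back off, rise and go behind the door grip.

```bash
python3 -m handwheel '[[0,0,6,0,0,0,0],[0,0,6,0,0,0,0],[0,0,6,-5,0,0,0],[0,0,4,-15,0,0,0],[0,-15,10,-20,0,0,0],[0,-25,10,-20,0,0,0],[0,-30,10,0,0,0,0],[0,-25,10,0,0,0,0],[0,-15,10,0,0,0,0],[0,0,0,0,0,0,0],[0,0,0,0,0,0,0]]' >/dev/null; python3 s.py .575 .249 .25
python3 - <<'E'
from h import *
c=eyes.read_camera("side"); d=eyes.read_camera("top")
for n,cc in (("side",c),("top",d)):
  for k in ("door_grip","roof_ridge"):
    for r in eyes.landmark_of(k,n)[:3]: print(n,k,round(r["confidence"],2),r["uv"],world(cc,r["uv"],z=.163 if k[0]=="d" else .187))
a=d["pixels"][190:350,70:290]; b=c["pixels"][250:440,180:420]
o=np.zeros((320,800,3),np.uint8); o[:290,:400]=cv2.resize(a,(400,290)); o[:317,400:]=cv2.resize(b,(400,317)); cv2.imwrite("pics/p5.png",o)
E
```

```text
t 9.58 p [0.565  0.2492 0.2546] yaw 90.64237116286291 z [-0.0009  0.0004 -1.    ] F [0.0677 0.4189 0.5142] w 0.006
shift mm [-0.2833 10.0068  4.6265]
side door_grip 0.68 [312.7, 307.5] [0.52788197 0.25503707 0.163     ]
side roof_ridge 0.81 [314.1, 352.1] [0.48783177 0.366313   0.187     ]
side roof_ridge 0.56 [386.8, 305.3] [0.41089484 0.23901565 0.187     ]
side roof_ridge 0.21 [313.7, 305.7] [0.51906471 0.27551351 0.187     ]
top door_grip 0.82 [211.8, 278.6] [0.52742583 0.24435664 0.163     ]
top roof_ridge 0.61 [144.4, 298.6] [0.48454208 0.36801165 0.187     ]
```

View pics/p5.png

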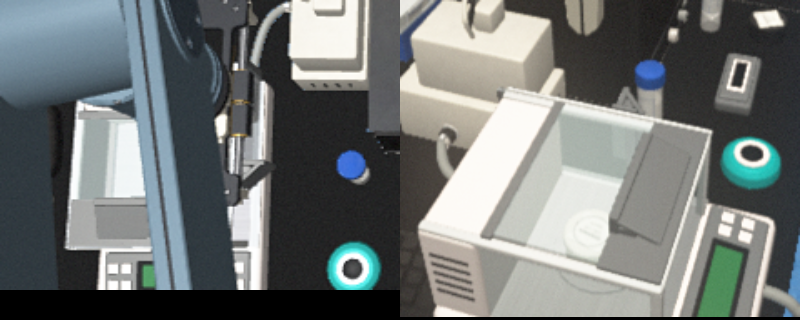

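Roof frame now reaches the shield front, ridge at x ≈ 0.485 — shut. Grip is at about (0.528, 0.250). I'll lower behind it.

```bash
python3 -m handwheel '[[0,0,4,15,0,0,0],[0,0,4,15,0,0,0],[0,0,0,15,0,0,0],[0,0,0,10,0,0,0],[0,0,0,0,0,0,0]]' >/dev/null; python3 s.py .57 .249 .15;  python3 -m handwheel '[[0,0,0,10,0,0,0],[0,0,0,10,0,0,0],[0,0,0,10,0,0,0],[0,0,0,10,0,0,0],[0,0,0,8,0,0,0],[0,0,0,0,0,0,0]]' >/dev/null; python3 s.py .57 .249 .15
```

```text
t 10.3 p [0.5713 0.25   0.1968] yaw 90.79013997578728 z [-0.0047 -0.0011 -1.    ] F [-1.2921 -0.1441 -0.1642] w 0.008
shift mm [-0.9249 -1.112  46.815 ]
t 10.8 p [0.5718 0.2495 0.149 ] yaw 90.74182713131063 z [-0.0037 -0.0009 -1.    ] F [-0.3421  0.2675 -0.1267] w 0.008
shift mm [-0.4374 -1.7993 -0.9557]
```

```bash
python3 -m handwheel '[[0,0,-6,0,0,0,0],[0,0,-5,0,0,0,0],[0,0,-4,0,0,0,0],[0,0,-4,0,0,0,0],[0,0,-4,0,0,0,0],[0,0,-4,0,0,0,0],[0,0,-5,0,0,0,0],[0,0,-5,0,0,0,0],[0,0,-5,0,0,0,0],[0,0,-5,0,0,0,0]]' >/dev/null; python3 s.py; python3 -m handwheel '[[0,0,-5,0,0,0,0],[0,0,-5,0,0,0,0],[0,0,-4,0,0,0,0],[0,0,-3,0,0,0,0],[0,0,0,0,0,0,0]]' >/dev/null; python3 s.py
```

```text
t 11.63 p [0.5258 0.2492 0.1518] yaw 90.74462824821066 z [ 0.0008  0.0001 -1.    ] F [1.6056 0.0722 1.2989] w 0.003
t 12.05 p [0.508  0.249  0.1513] yaw 90.75898295960218 z [-0.001  -0.0001 -1.    ] F [-0.2507  0.2822 -0.7049] w 0.005
```

```bash
python3 - <<'E'
from h import *
c=eyes.read_camera("side"); d=eyes.read_camera("top")
for n,cc in (("side",c),("top",d)):
    for r in eyes.landmark_of("door_grip",n)[:2]: print(n,round(r["confidence"],2),r["uv"],world(cc,r["uv"],z=.163))
a=d["pixels"][190:350,70:290]; b=c["pixels"][250:440,180:420]
o=np.zeros((320,800,3),np.uint8); o[:290,:400]=cv2.resize(a,(400,290)); o[:317,400:]=cv2.resize(b,(400,317)); cv2.imwrite("pics/p6.png",o)
E
```

```text
side 0.69 [334.2, 309.1] [0.49351672 0.2477722  0.163     ]
```

View pics/p6.png

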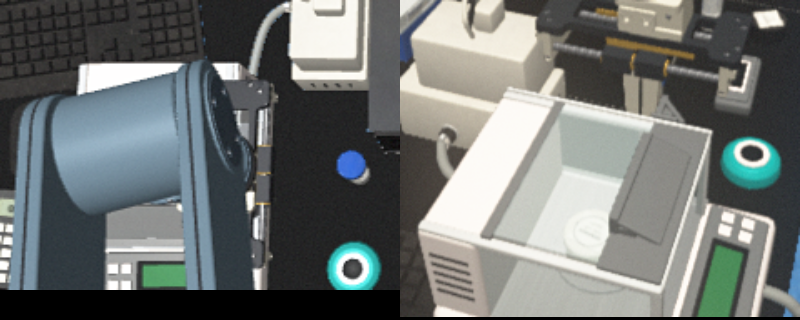

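The grip is moving with the finger (side view, crop (668,110)), and its x is now about 0.491. I'll continue to the stop.

```bash
for i in 1 2 3; do python3 -m handwheel '[[0,0,-3,0,0,0,0],[0,0,-3,0,0,0,0],[0,0,-2,0,0,0,0]]' >/dev/null; python3 s.py; done
```

```text
t 12.5 p [0.5008 0.2488 0.1513] yaw 90.74122120656853 z [-0.0001 -0.0001 -1.    ] F [ 1.6576 -0.026  -1.9018] w 0.008
t 12.75 p [0.4926 0.2487 0.1515] yaw 90.74932150754279 z [-0.0001 -0.0001 -1.    ] F [ 1.2963 -0.9153 -0.8008] w 0.006
t 13.0 p [0.4846 0.2486 0.1515] yaw 90.75202102287999 z [-0.0001 -0.0001 -1.    ] F [ 1.2397 -1.4022 -0.5911] w 0.008
```

```bash
for i in 1 2 3; do python3 -m handwheel '[[0,0,-2,0,0,0,0],[0,0,-2,0,0,0,0],[0,0,-2,0,0,0,0]]' >/dev/null; python3 s.py; done
```

```text
t 13.25 p [0.4797 0.2486 0.1516] yaw 90.74922745817979 z [ 0.0019  0.0001 -1.    ] F [ 8.3669 -1.4795 -4.34  ] w 0.002
t 13.5 p [0.4794 0.2487 0.1523] yaw 90.72055926055022 z [ 0.0137  0.0015 -0.9999] F [ 24.4745   0.2984 -13.0638] w 0.006
t 13.75 p [0.4792 0.2489 0.1532] yaw 90.69115010376535 z [ 0.0253  0.0029 -0.9997] F [ 40.9609   1.1459 -25.4764] w 0.009
```

Door is on its stop. I'll back off and rise, then measure the surroundings at the zero pod.

```bash
python3 -m handwheel '[[0,0,6,0,0,0,0],[0,0,6,0,0,0,0],[0,0,5,-10,0,0,0],[0,0,0,-20,0,0,0],[0,0,0,-25,0,0,0],[0,0,0,-25,0,0,0],[0,0,0,-25,0,0,0],[0,0,0,0,0,0,0]]' >/dev/null; python3 s.py .456 -.2625 .26
python3 - <<'E'
from h import *
np.set_printoptions(precision=4,suppress=True)
d=eyes.read_camera("top"); Z=d["z_map"]; K,R,t=d["intrinsics"],d["R"],d["t"]
v,u=np.mgrid[:480,:640]; P=((np.linalg.inv(K)@np.stack([u.ravel(),v.ravel(),0*u.ravel()+1])*Z.ravel()).T-t)@R
P=P[Z.ravel()>0]
m=(P[:,0]>.34)&(P[:,0]<.58)&(P[:,1]<-.2)&(P[:,1]>-.5)&(P[:,2]>.09)
for y in np.arange(-.5,-.2,.03):
    q=P[m&(P[:,1]>=y)&(P[:,1]<y+.03)]; print(round(y,2),len(q),q.max(0) if len(q) else "", q[:,0].min() if len(q) else "")
m=(abs(P[:,1])<.2)&(P[:,0]>.4)&(P[:,0]<.6); print("max z on path",P[m][:,2].max())
c=eyes.read_camera("side")
for n,cc in (("side",c),("top",d)):
  for r in eyes.landmark_of("zero_window",n)[:3]: print(n,round(r["confidence"],2),np.round(r["uv"],1),world(cc,r["uv"],z=.0255))
  for r in eyes.landmark_of("door_grip",n)[:2]: print(n,round(r["confidence"],2),r["uv"],world(cc,r["uv"],z=.163))
a=d["pixels"][190:350,70:290]; b=c["pixels"][250:440,180:420]
o=np.zeros((320,800,3),np.uint8); o[:290,:400]=cv2.resize(a,(400,290)); o[:317,400:]=cv2.resize(b,(400,317)); cv2.imwrite("pics/p7.png",o)
E
```

```text
t 14.42 p [0.4856 0.2495 0.2616] yaw 90.76566849588094 z [ 0.007   0.0025 -1.    ] F [0.8647 0.5662 0.5936] w 0.004
shift mm [-511.599   -36.3945    0.0974]
-0.5 1723 [ 0.5793 -0.47    0.324 ] 0.4377549674363535
-0.47 1793 [ 0.5798 -0.44    0.308 ] 0.4432236211800914
-0.44 1995 [ 0.58   -0.41    0.3074] 0.4564537770799528
-0.41 2759 [ 0.58   -0.38    0.3069] 0.4808091358959301
-0.38 635 [ 0.5799 -0.3724  0.2934] 0.5340153681471617
-0.35 24 [ 0.5771 -0.3205  0.1013] 0.5657960395273123
-0.32 8 [ 0.5752 -0.3172  0.0976] 0.5680650063106343
-0.29 0  
-0.26 0  
-0.23 0  
max z on path 0.6726154355916572
side 0.85 [391.5 343.8] [0.4047 0.1613 0.0255]
side 0.72 [399.3 228.4] [ 0.4629 -0.2387  0.0255]
side 0.61 [353.6, 313.3] [0.4611 0.2475 0.163 ]
top 0.88 [447.8 318.5] [ 0.4548 -0.2713  0.0255]
top 0.88 [331.6 170.3] [ 0.8091 -0.0016  0.0255]
top 0.6 [261.5 336.4] [0.4097 0.1563 0.0255]
top 0.97 [210.1, 311.2] [0.4622 0.2442 0.163 ]
```

View pics/p7.png

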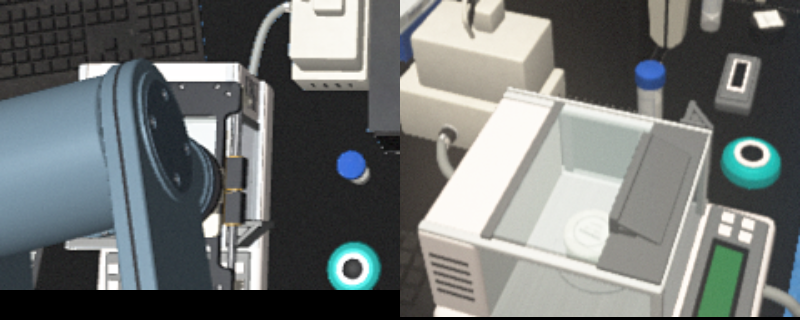

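Door and roof both look shut (grip front at crop (700,110), x 0.461). The black box top, drum (y < −0.37) and dropper all clear the path, so I'm moving to above the grey pod at (0.456, −0.262).

```bash
python3 -m handwheel '[[0,-36,-2,0,0,0,0],[0,-36,-2,0,0,0,0],[0,-36,-2,0,0,0,0],[0,-36,-2,0,0,0,0],[0,-36,-2,0,0,0,0],[0,-36,-2,0,0,0,0],[0,-36,-2,0,0,0,0],[0,-36,-2,0,0,0,0],[0,-36,-2,0,0,0,0],[0,-36,-2,0,0,0,0],[0,-36,-2,0,0,0,0],[0,-36,-2,0,0,0,0]]' >/dev/null; python3 s.py .456 -.262 .26;  python3 -m handwheel '[[0,-26,-5,0,0,0,0],[0,-20,-3,0,0,0,0],[0,0,0,0,0,0,0],[0,0,0,0,0,0,0]]' >/dev/null; python3 s.py .456 -.262 .065
```

```text
t 15.72 p [ 0.4647 -0.185   0.2554] yaw 90.73259888334182 z [-0.0017  0.0014 -1.    ] F [0.1613 0.1319 0.6594] w 0.008
shift mm [-76.8639  -9.6713  -4.7252]
t 16.05 p [ 0.4576 -0.2301  0.2552] yaw 90.60335701773029 z [-0.0019  0.0021 -1.    ] F [-0.3246  0.8059  0.1125] w 0.004
shift mm [-32.2868  -1.5398 190.114 ]
```

```bash
python3 -m handwheel '[[0,-16,-1,15,0,0,0],[0,-16,-1,20,0,0,0],[0,0,0,25,0,0,0],[0,0,0,25,0,0,0],[0,0,0,25,0,0,0],[0,0,0,15,0,0,0],[0,0,0,0,0,0,0]]' >/dev/null; python3 s.py .456 -.262 .066; python3 - <<'E'
from h import *
c=eyes.read_camera("side"); d=eyes.read_camera("top")
a=d["pixels"][260:360,380:520]; b=c["pixels"][160:260,340:460]
o=np.zeros((320,800,3),np.uint8); o[:280,:392]=cv2.resize(a,(392,280)); o[:320,400:784]=cv2.resize(b,(384,320)); cv2.imwrite("pics/p8.png",o)
E
```

```text
t 16.63 p [ 0.4548 -0.2582  0.1277] yaw 90.82320877245321 z [-0.0058  0.0058 -1.    ] F [-1.5862 -0.0214 -0.2001] w 0.006
shift mm [-4.1697  1.5144 61.6401]
```

View pics/p8.png

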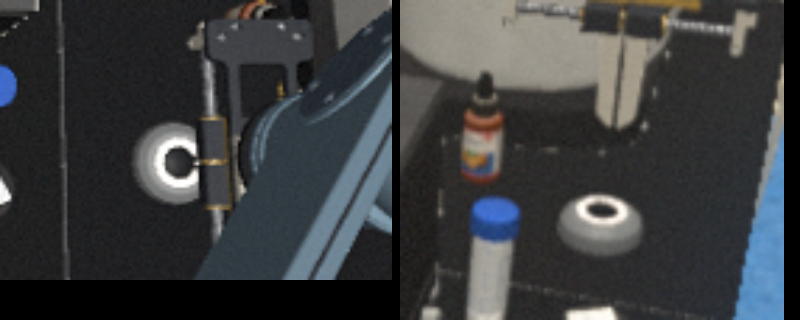

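Fingers hover over the grey pod, with the dropper, tube and drum clear. I'll descend to fingertips about 2 cm above the window.

```bash
python3 -m handwheel '[[0,-2,1,15,0,0,0],[0,-2,0,15,0,0,0],[0,0,0,10,0,0,0],[0,0,0,8,0,0,0],[0,0,0,5,0,0,0],[0,0,0,5,0,0,0],[0,0,0,0,0,0,0],[0,0,0,0,0,0,0]]' >/dev/null; python3 s.py .456 -.262 .065
```

```text
t 17.4 p [ 0.4578 -0.2657  0.0737] yaw 90.74796045980331 z [ 0.0001 -0.     -1.    ] F [ 0.7436 -0.0909  0.1463] w 0.006
shift mm [ 3.7582 -1.7628  8.6572]
```

```bash
python3 -m handwheel '[[0,2,-1,4,0,0,0],[0,2,-1,4,0,0,0],[0,0,0,0,0,0,0],[0,0,0,0,0,0,0]]' >/dev/null; python3 s.py .456 -.262 .065; python3 - <<'E'
from h import *
c=eyes.read_camera("side"); d=eyes.read_camera("top")
for n,cc in (("side",c),("top",d)):
    for r in eyes.landmark_of("zero_window",n)[:3]: print(n,r["confidence"],r["uv"],world(cc,r["uv"],z=.0255))
a=d["pixels"][205:365,95:230]; b=c["pixels"][190:260,350:450]
o=np.zeros((474,800,3),np.uint8); o[:474,:400]=cv2.resize(a,(400,474)); o[:280,400:]=cv2.resize(b,(400,280),interpolation=cv2.INTER_CUBIC); cv2.imwrite("pics/p9.png",o)
E
```

```text
t 17.73 p [ 0.4554 -0.2614  0.0653] yaw 90.75443273498507 z [-0.0005  0.0004 -1.    ] F [ 0.0387  0.1088 -0.4704] w 0.005
shift mm [-0.587   0.5929  0.2614]
side 0.9 [391.4, 340.4] [0.40657483 0.15280193 0.0255    ]
side 0.66 [399.5, 224.2] [ 0.46601786 -0.25873141  0.0255    ]
top 0.76 [446.7, 319.2] [ 0.45320943 -0.26870552  0.0255    ]
top 0.76 [332.1, 167.3] [ 0.81683796 -0.00282912  0.0255    ]
top 0.71 [264.0, 336.6] [0.40934236 0.15055709 0.0255    ]
```

View pics/p9.png

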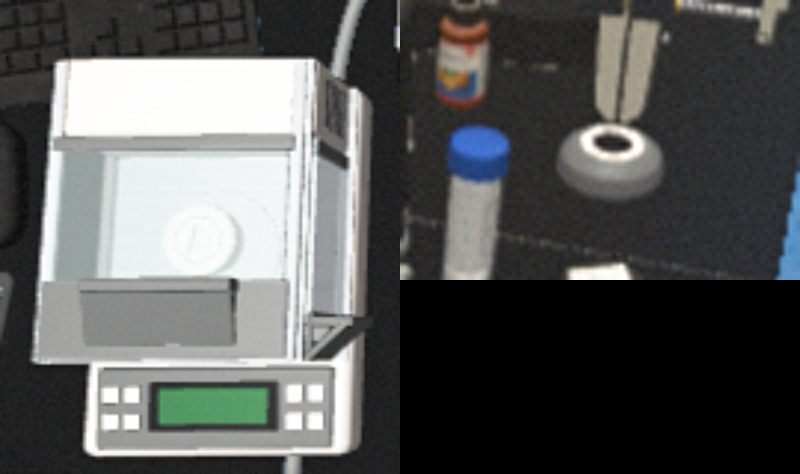

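Both roof and door are shut, the pot is on the pan and the fingertips are centred just above the grey window. I'll hold, then hand in.

```bash
python3 -m handwheel '[[0,0,0,0,0,0,0],[0,0,0,0,0,0,0],[0,0,0,0,0,0,0],[0,0,0,0,0,0,0],[0,0,0,0,0,0,0],[0,0,0,0,0,0,0],[0,0,0,0,0,0,0],[0,0,0,0,0,0,0],[0,0,0,0,0,0,0],[0,0,0,0,0,0,0],[0,0,0,0,0,0,0],[0,0,0,0,0,0,0]]' >/dev/null
python3 -m handwheel '[[0,0,0,0,0,0,0],[0,0,0,0,0,0,0],[0,0,0,0,0,0,0],[0,0,0,0,0,0,0],[0,0,0,0,0,0,0],[0,0,0,0,0,0,0],[0,0,0,0,0,0,0],[0,0,0,0,0,0,0],[0,0,0,0,0,0,0],[0,0,0,0,0,0,0],[0,0,0,0,0,0,0],[0,0,0,0,0,0,0]]' >/dev/null
python3 -m handwheel '[[0,0,0,0,0,0,0],[0,0,0,0,0,0,0],[0,0,0,0,0,0,0],[0,0,0,0,0,0,0],[0,0,0,0,0,0,0],[0,0,0,0,0,0,0],[0,0,0,0,0,0,0],[0,0,0,0,0,0,0],[0,0,0,0,0,0,0],[0,0,0,0,0,0,0],[0,0,0,0,0,0,0],[0,0,0,0,0,0,0]]' >/dev/null
python3 -m handwheel '[[0,0,0,0,0,0,0],[0,0,0,0,0,0,0],[0,0,0,0,0,0,0],[0,0,0,0,0,0,0],[0,0,0,0,0,0,0],[0,0,0,0,0,0,0],[0,0,0,0,0,0,0],[0,0,0,0,0,0,0],[0,0,0,0,0,0,0],[0,0,0,0,0,0,0],[0,0,0,0,0,0,0],[0,0,0,0,0,0,0]]' >/dev/null
python3 s.py; python3 -c "
from rig import job
print(job.close_job())"
```

```text
t 21.93 p [ 0.4557 -0.2617  0.0654] yaw 90.7451606103717 z [ 0.      0.0001 -1.    ] F [ 0.2736 -0.0242 -0.2714] w 0.004
the job is handed in; nothing more can be done
None
```

Roof and right-hand door are pushed shut to their end stops; the fingertips held about 2 cm above the round grey sensor's window for 4 s, and the job was handed in at 21.9 s still pointing there (no verdict was returned).

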